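# Set the sprung lane stop and bring a lens housing up to it

### The arm

A 6-joint arm with a two-finger parallel gripper is mounted at the origin on the work surface. World frame = base frame: x ahead of the robot, y to its left, z up, the work surface at z = 0. Lengths are in m, angles in rad, forces in N, time in s.
With the tool pointing down it reaches from about 0.35 to 0.775 m from the base axis. Payload 5.5 kg.
Tool frame: the origin (TCP) lies between the finger pads; the fingertips stand 25 mm ahead of it and the grasp point (between the pads) lies 6 mm ahead of it; z points along the fingers, x is the direction in which the jaws open and shut, and the axes are right-handed (so a half turn about z gives the same grasp; the last joint's range is limited). The gripper opens to 85 mm and grips with 20 to 120 N. Pads are 22 mm wide; open, the fingers measure 114 mm over their backs; the gripper's body (76 mm by 85 mm) begins 54 mm behind the grasp point. The pads swing forward as they close: fully open they stand 13 mm farther back than shut.
Start: joints at [1.066, 0.313, 0.046, 1.304, 0, 1.431], TCP at [0.205, 0.537, 0.256] pointing down, gripper open.
Joint ranges: [-2.76, 2.76], [-0.86, 1.69], [-1.03, 1.26], [-2.2, 2.34], [-1.47, 1.5], [-3.14, 3.14]. Speed limits (rad/s): [2.57, 2.57, 3.14, 3.14, 3.14, 3.14].

### API

Orientations are given as a rotation vector (axis times angle).
In Python, from station import manip gives the robot as it stands.
- The arm moves only by the tool arm_command, never from a script. Its argument "targets" is a list of rows, each a list of 2 entries, a list of its own where there are three numbers: the shift along the world's x, y, z in m, then the turn about the world's z in degrees. A call has 1 to 8 rows; each row is the pose to reach, as a shift and turn from the pose commanded when the call began; what a row does not reach only later rows make up. A row lasts 1/8 s, in which the tool goes at most 62.5 mm and 10.7 degrees, less where a joint would pass 70% of its speed; a pose out of reach is approached as far as the arm can. A call with a gripper value outside its range is refused whole. "gripper" is the opening, from 0 (shut) to 1 (fully open), set as the call begins (left out, the last holds). The fingers move at their own pace and stop on an object; "newtons" is the grip in N (left out, the last holds). Time passes only in rows, so rows that repeat a pose let the fingers close. It gives the time, the measured TCP pose, the force and the opening at its end, in the units of the state.
- manip.observe(): the state, without advancing time (a new reading comes with each control period).
- manip.read_camera(name): name is "scene" or "top" or "wrist"; returns (picture, depth): 420x560x3 uint8, red, green, blue; 420x560 float32, m along the optical axis (not along the pixel's ray), 0 where there is no reading.
- manip.get_calibration(name): a dict with "fx", "fy", "cx", "cy" (pixels), "position" and "attitude" of the camera in the world; the wrist camera has in their place "hand_eye" (4x4, takes a point from camera to tool coordinates, whose origin is the TCP and whose axes are the tool frame's). Camera axes: x right, y down, z forward; pixel columns grow to the right and rows downward; lengths in m; the calibration is good to about 2 mm. A picture is of the moment at which its call begins: read the wrist's pose just before it. get_calibration takes no time and is no camera call.
- manip.close_job(): hands the job in, once; it reports no verdict.
Trained networks look in the newest picture that a camera, given by its name, has taken for a name from the list of things; names that differ only in an ending like _2 or _b are one class to them, and where a whole thing is asked for, a point or a joint stands for the part that bears it (a point fixed in the world has none). Each returns a list of dicts, best first, with "conf" (0 to 1); they miss things now and then, are a little off and sometimes report something else, mostly with a low value. They report only what shows in the picture. A call takes as long as a camera call. They do not tell look-alikes from the thing itself.
- manip.spot_in(label, camera): "bbox" ([centre column, centre row, width, height] in pixels, round what is visible of it).
- manip.masks_of(label, camera): "region" (420x560 bool, what is visible of it) and "bbox" ([centre column, centre row, width, height] in pixels, round what is visible of it).
The state is a dict: "t": time; "q": joint angles; "joint_vel": joint speeds; "tau": joint torques, N m; "tcp_pos": TCP position; "tool_rot": TCP orientation; "ft_force": force on the tool from outside, world axes, zero at the start; "wrist_torque": the same for the moment, N m; "finger_gap": finger opening in m.
Only numpy, scipy, OpenCV 4.12 (cv2) and the standard library are available. Lean on these libraries where they do the work, as an engineer would, in place of code of your own. Each camera call takes 0.05 s, during which the arm holds its last target. There are 200 camera calls.

### The job

Push the nest's sprung stop slide all the way in with the fingertips and let it come back by itself, so that it latches at its middle position with the blade across the lane. Then push the black lens housing that stands in the lane along it until it rests against the blade, upright, and move clear. Push only, lifting nothing, and leave the other parts where they stand.

Things in the scene. Friction and masses are not known exactly. Their poses are not given: they have to be found in the camera images.
- nest: Fixed grey plate, 220 x 250 x 12 mm, x -110..110, y -110..140 mm. Origin: on the table, below the lane's centre line. z up, x along the lane (downstream), y across it. Two white guide rails, tops at z = 24 mm, run along x -105..105 mm, inner faces at y = +31 and -31 mm. The slide crosses the +y rail at x = 31 mm.
- stop_slide (a joint): Travel (m) of the sprung steel slide along nest -y. 0 = out, lane open; 0.065 = all the way in, on its stop. Let go beyond 0.052, it springs back to 0.045 and stays latched there; let go before 0.046, it returns to 0. Pushing takes about 4 N at first and 9 N at the end, plus up to 5 N for catch and damping.
- push_face (a point): Centre of the outer face of the slide's upright push plate (40 mm wide along nest x, 36 mm high, 8 mm thick; z 38..74 mm above the table). At travel 0 it is at nest (31, 130, 56) mm; it faces the nest's +y and is pushed towards -y.
- blade_tip (a point): Middle of the free end of the slide's blade, which is 14 mm wide (nest x 24..38 mm), z 16..34 mm. At nest (31, 34, 25) mm at travel 0; latched, at y = -11 mm, so the blade bars the lane past its centre line.
- catch (a point): Top of the fixed dark catch housing beside the slide (nest x 57..87, y 50..72 mm, top z = 34 mm), with a sprung brass pin towards the slide. Next to it a dark portal bridges the slide (x 16..57, y 40..54 mm, top z = 40 mm). Neither needs touching.
- housing: Black lens housing standing loose in the lane: diameter 54 mm up to 30 mm height, narrowing to 38 mm, 44 mm high, about 0.12 kg. Origin: centre of its underside, 12 mm above the table on the plate. It starts upstream of the blade (nest x -80..-50 mm); touching the blade its origin is at nest x = -3 mm, y within 4 mm of 0.
- spare: Another lens housing of the same shape, standing on the plate outside the lane, on the -y side; leave it. Origin: centre of the underside.
- pulley: Small toothed aluminium pulley, diameter 38 mm, 28 mm high, standing on the plate on the +y side, upstream of the slide; leave it. Origin: centre of the underside.
- big_pulley: Toothed aluminium pulley, diameter 58 mm, 28 mm high, on the table; leave it. Origin: centre of the underside.
- motor: Small stepping motor, 42 x 42 x 42 mm, shaft upward to 64 mm; leave it. Origin: centre of the underside.
- bearing: Grey pillow-block bearing, 30 x 80 mm, 56 mm high; leave it. Origin: centre of the underside.
- driver: Screwdriver lying on the table; leave it.
- parts_bin: Low grey two-compartment bin, 100 x 140 x 35 mm; leave it. Origin: centre of the underside.
Mind the look-alikes: they are no part of the job. Leave any green or purple look-alike of the housing alone.

How it is judged:
On the way, in this order (a step that is already met when the one before it is completed fails the run):
1. the slide is pushed in to (nearly) its stop (value of joint stop_slide above 0.057 m), for 0.05 s.
2. let go, it has come back and latched at mid position (value of joint stop_slide between 0.041 and 0.049 m and contact force between the fingers and nest below 0.2 N), for 0.3 s.
3. the housing has been pushed up to the blade (x of housing in the frame of nest between -0.007 and 0.003 m and y of housing in the frame of nest between -0.008 and 0.008 m and z of housing in the frame of nest below 0.016 m and angle between housing's own z axis and vertical below 0.08 rad), for 0.2 s.
At the end, for the whole second after the job is handed in: The slide stands still, latched at 45 mm travel (within 4 mm), and the housing stands upright on the plate in the lane, at rest, touching the blade or within 4 mm of it (all of step 3 and value of joint stop_slide between 0.041 and 0.049 m and velocity of joint stop_slide between -0.01 and 0.01 m/s and linear speed of housing below 0.02 m/s).
It fails at once if the housing is lifted (more than 10 mm off the plate) or tipped (z of housing in the frame of nest above 0.022 m or angle between housing's own z axis and vertical above 0.5 rad).
It fails at once if the housing is forced past the blade (x of housing in the frame of nest above 0.012 m).
It fails at once if the housing is pushed along before the slide is latched across the lane (value of joint stop_slide below 0.03 m and distance of housing from where it was at the start of the episode above 0.02 m).
It fails at once if another part is disturbed (moved over 20 mm) (distance of any of spare, pulley, motor, bearing, driver, parts_bin, big_pulley from where it was at the start of the episode above 0.02 m).
It also fails if it takes over 48 s, if anything falls off the work surface, if the arm or the gripper's body presses on something with over 40 N, if the wrist force passes 120 N, or if a joint passes its speed limit or range.

## Working session

There is one attempt and no reset: what is moved stays moved. The work goes in short steps, Python scripts to look and compute and a tool call to move; the robot and the scene stay as the last step left them, time stands still between calls to the robot, and variables do not carry over. Pictures are saved under pics/ and viewed, about 8 in all and at most 12, crops included, and the job is handed in when it is done.

Besides the shell and the picture viewer there is one more tool, called in YAML: its name, and indented under it one key for each argument. arm_command: Moves the arm, as the interface text tells. Its arguments: {"type":"object","properties":{"targets":{"type":"array"},"gripper":{"type":"number"},"newtons":{"type":"number"}},"required":["targets"]}

```bash
mkdir -p pics
cat > h.py <<'E'
from station import manip
import numpy as np, cv2
from scipy.spatial.transform import Rotation as R
def cam(name):
    c=manip.get_calibration(name)
    return c
def world(name,u,v,d,c=None):
    c=c or manip.get_calibration(name)
    p=np.stack([(u-c['cx'])/c['fx']*d,(v-c['cy'])/c['fy']*d,d],-1)
    a=np.array(c['attitude']); M=a if a.shape==(3,3) else R.from_rotvec(a).as_matrix()
    return p@M.T+np.array(c['position'])
E
python3 - <<'E'
from h import *
for n in ('top','scene'):
    im,d=manip.read_camera(n); cv2.imwrite(f'pics/{n}0.png',im[:,:,::-1]); np.save(n+'.npy',d)
    c=manip.get_calibration(n); print(n,c)
    for l in ('nest','stop_slide','push_face','catch','housing','pulley','spare','motor'):
        for r in manip.masks_of(l,n)[:3]:
            m=r['region']&(d>0); v,u=np.nonzero(m)
            w=world(n,u,v,d[m]) if len(u) else np.zeros((1,3))
            print(l,round(r['conf'],2),np.round(r['bbox']),np.median(w,0).round(3),np.percentile(w[:,2],95).round(3))
s=manip.observe();print(s['t'],s['tcp_pos'],s['tool_rot'],s['ft_force'])
E
```

```text
top {'fx': 497.1353595788206, 'fy': 497.1353595788206, 'cx': 280.2809265939727, 'cy': 210.4188658238712, 'position': array([0.46995872, 0.00901771, 1.29547679]), 'attitude': array([-2.18153736,  2.23455707, -0.0744241 ])}
nest 0.64 [441. 260.  17.  72.] [ 0.348 -0.425  0.022] 0.027
nest 0.57 [251. 185. 104. 101.] [0.605 0.069 0.01 ] 0.031
nest 0.52 [284. 156.  25.  22.] [ 0.666 -0.023  0.05 ] 0.058
stop_slide 0.87 [220. 175.  44.  19.] [0.625 0.148 0.032] 0.072
push_face 0.77 [215. 174.  34.  18.] [0.625 0.143 0.032] 0.072
catch 0.58 [250. 185. 106.  94.] [0.605 0.068 0.01 ] 0.03
catch 0.21 [225. 216.  15.  14.] [0.52  0.127 0.029] 0.039
housing 0.75 [233. 278.  18.  25.] [0.361 0.107 0.035] 0.045
housing 0.66 [258. 206.  22.  22.] [0.54  0.037 0.051] 0.057
housing 0.57 [216. 177.  28.  15.] [0.624 0.143 0.033] 0.072
pulley 0.45 [224. 216.  12.  14.] [0.521 0.128 0.03 ] 0.039
spare 0.81 [284. 157.  22.  22.] [ 0.666 -0.023  0.05 ] 0.058
motor 0.63 [126. 158.  24.  26.] [0.676 0.37  0.039] 0.044
scene {'fx': 394.591458754198, 'fy': 394.591458754198, 'cx': 283.6768239811339, 'cy': 208.
[... 229 characters left out ...]
[0.633 0.155 0.034] 0.074
push_face 0.88 [336. 271.  51.  29.] [0.633 0.155 0.034] 0.074
push_face 0.25 [302. 273. 118.  84.] [0.637 0.08  0.013] 0.035
catch 0.58 [301. 272. 121.  88.] [0.637 0.079 0.013] 0.035
catch 0.57 [337. 268.  48.  31.] [0.633 0.153 0.034] 0.075
housing 0.83 [303. 206.  26.  17.] [0.43  0.021 0.032] 0.046
housing 0.73 [340. 202.  26.  23.] [0.38  0.111 0.032] 0.046
housing 0.72 [302. 241.  27.  28.] [0.559 0.043 0.045] 0.058
spare 0.63 [264. 274.  27.  30.] [ 0.686 -0.017  0.045] 0.059
motor 0.98 [455. 321.  36.  31.] [0.691 0.374 0.039] 0.046
0.9 [0.20516717 0.53719045 0.25632341] [-2.58751742e+00 -1.78161424e+00 -1.66633366e-04] [ 0.30123081  0.36626572 -0.1389155 ]
```

Run:
```python
from h import *
im=cv2.imread('pics/top0.png')
cv2.imwrite('pics/topc.png',cv2.resize(im[110:310,110:370],None,fx=3,fy=3,interpolation=cv2.INTER_CUBIC)[:600])
im=cv2.imread('pics/scene0.png')
cv2.imwrite('pics/scenec.png',cv2.resize(im[160:340,200:480],None,fx=2.8,fy=2.8,interpolation=cv2.INTER_CUBIC))
```

```text
(no output)
```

View pics/topc.png

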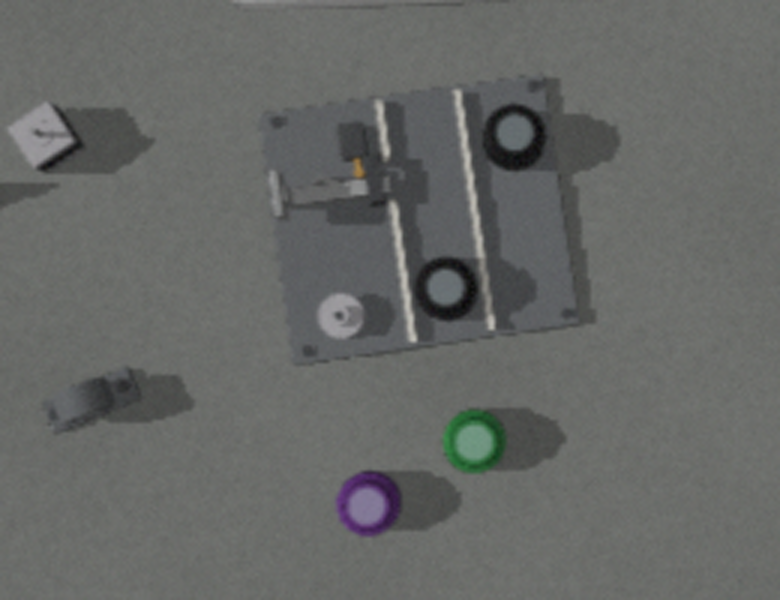

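View pics/scenec.png

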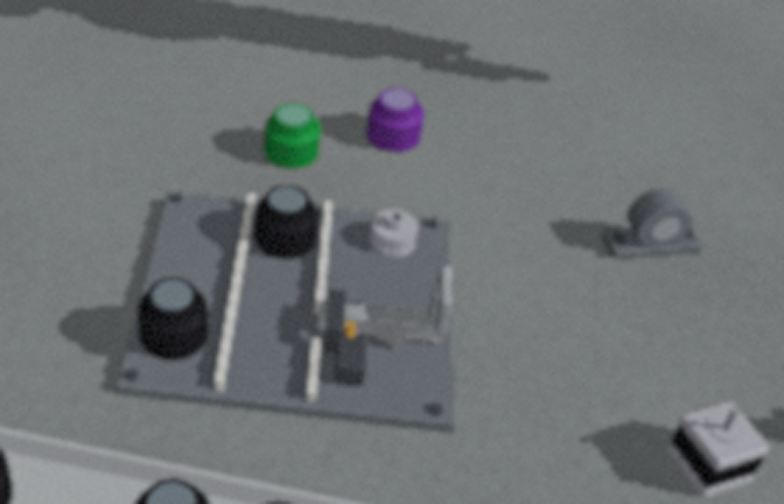

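The top crop shows the nest, with lane +x pointing up the picture. The black housing in the lane is at crop (447,288), px (259,206). The spare is outside the rails on the -y side at (514,136). The green (474,440) and purple (368,503) look-alikes stand off the nest. The push plate is at (276,193), and the motor (43,135) and bearing (90,400) are to the left. The black one between the rails is the housing; both crops agree.

Run:
```python
from h import *
c=manip.get_calibration('top')
def plane(u,v,z):
    u=np.asarray(u,float);v=np.asarray(v,float)
    a=world('top',u,v,np.ones_like(u),c);o=np.array(c['position']);r=a-o
    return (o+r*((z-o[2])/r[:,2])[:,None])[:,:2]
im=cv2.imread('pics/top0.png'); d=np.load('top.npy')
g=im.min(2)
m=np.zeros_like(g);m[136:226,233:277]=1
m=(g>140)&(m>0)
n,l,st,ce=cv2.connectedComponentsWithStats(m.astype(np.uint8))
for i in range(1,n):
    if st[i,4]<15: continue
    v,u=np.nonzero(l==i); w=plane(u,v,.024)
    f=cv2.fitLine(w.astype(np.float32),cv2.DIST_HUBER,0,.01,.01).ravel()
    t=(w-f[2:])@f[:2]
    print(st[i],np.degrees(np.arctan2(f[1],f[0])).round(2),f[2:],'ends',f[2:]+f[:2]*t.min(),f[2:]+f[:2]*t.max())
cor=np.array([[262,113],[545,77],[580,322],[293,363]])/3+[110,110]-.33
w=plane(cor[:,0],cor[:,1],.012);print('corners',w.round(4))
src=np.array([[.11,.14],[.11,-.11],[-.11,-.11],[-.11,.14]])
a=src-src.mean(0);b=w-w.mean(0)
th=np.arctan2((a[:,0]*b[:,1]-a[:,1]*b[:,0]).sum(),(a*b).sum());Rm=np.array([[np.cos(th),-np.sin(th)],[np.sin(th),np.cos(th)]])
o=w.mean(0)-Rm@src.mean(0);print('th',np.degrees(th),'o',o,'res',(w-o-src@Rm.T).round(4))
# housing circle: 3D points with z>.03
v,u=np.nonzero(d>0);P=world('top',u,v,d[v,u],c)
for nm,x,y in(('h',.54,.037),('sp',.666,-.023),('pul',.52,.127)):
    s=(np.hypot(P[:,0]-x,P[:,1]-y)<.035)&(P[:,2]>.028)
    q=P[s,:2]; mid=(q.min(0)+q.max(0))/2; print(nm,mid, q.mean(0),'nest',Rm.T@(mid-o),np.percentile(P[s,2],[50,95]))
s=(abs(P[:,0]-.625)<.05)&(abs(P[:,1]-.17)<.04)&(P[:,2]>.06);q=P[s]
print('plate',q.mean(0),q.min(0),q.max(0),'nest',Rm.T@(q.mean(0)[:2]-o),len(q))
```

```text
[261 140  10  56 117] 6.82 [0.6405816  0.01572371] ends [0.56870551 0.00713135] [0.7115576  0.02420846]
[235 144   5  18  37] 7.97 [0.68110746 0.08883855] ends [0.657915   0.08559163] [0.70253953 0.09183901]
[240 178   9  46 100] 6.87 [0.55552906 0.07385559] ends [0.49806985 0.06693633] [0.61440727 0.08094572]
corners [[ 0.6978  0.193 ]
 [ 0.7241 -0.0524]
 [ 0.5107 -0.0771]
 [ 0.4814  0.1701]]
th 6.391869804580639 o [0.60517685 0.04350526] res [[-0.0011 -0.0019]
 [-0.0026  0.0012]
 [ 0.0026  0.0009]
 [ 0.0011 -0.0003]]
h [0.54043057 0.04066069] [0.54007566 0.03682104] nest [-0.06466048  0.00438117] [0.05064696 0.05745879]
sp [ 0.66915065 -0.02345695] [ 0.66719666 -0.02360498] nest [ 0.05612136 -0.07366803] [0.05089844 0.05787839]
pul [0.51998569 0.12747852] [0.52108957 0.12703008] nest [-0.07531302  0.09293541] [0.03087917 0.03938681]
plate [0.62097795 0.1726001  0.0697344 ] [0.60142227 0.16649882 0.06123601] [0.64088169 0.17845883 0.07638947] nest [0.03007474 0.12653325] 68
```

arm_command:
  targets:
    - [[0.05,-0.038,0],8]
    - [[0.1,-0.077,0],16]
    - [[0.15,-0.115,0],24]
    - [[0.2,-0.154,0],27.7]
    - [[0.25,-0.192,0],27.7]
    - [[0.3,-0.23,0],27.7]
    - [[0.35,-0.269,0],27.7]
    - [[0.39,-0.3,0],27.7]
  gripper: 0
  newtons: 40

```text
t: 1.9
tcp_pos: [0.5969, 0.2355, 0.2563]
tool_rot: [2.087, 2.348, 0.001]
ft_force: [-0.3, 0.5, -0.2]
finger_gap: 0.0001
```

arm_command:
  targets:
    - [[0.02,-0.015,-0.04],0]
    - [[0.02,-0.015,-0.09],0]
    - [[0.02,-0.015,-0.13],0]
    - [[0.02,-0.015,-0.16],0]
    - [[0.02,-0.015,-0.17],0]
    - [[0.02,-0.015,-0.17],0]
    - [[0.02,-0.015,-0.17],0]

```text
t: 2.78
tcp_pos: [0.6163, 0.2225, 0.0881]
tool_rot: [2.085, 2.348, 0.004]
ft_force: [-0.5, 0.1, 0.5]
finger_gap: -0.0002
```

Run:
```python
from h import *
s=manip.observe();print(s['t'],s['tcp_pos'],s['ft_force'],s['finger_gap'],R.from_rotvec(s['tool_rot']).as_matrix()[:,0])
im,d=manip.read_camera('wrist');im2,d2=manip.read_camera('scene')
cv2.imwrite('pics/w1.png',np.hstack([im[:,:,::-1][:, :],cv2.resize(im2[180:330,220:420,::-1],(560,420))])[:, :])
x=cv2.imread('pics/w1.png');cv2.imwrite('pics/w1.png',cv2.resize(x,(800,300)))
```

```text
2.775 [0.61631667 0.2225262  0.08809465] [-0.49461125  0.12763591  0.45231864] -0.00016636892547217244 [-1.18510954e-01  9.92952668e-01  3.91813223e-04]
```

View pics/w1.png

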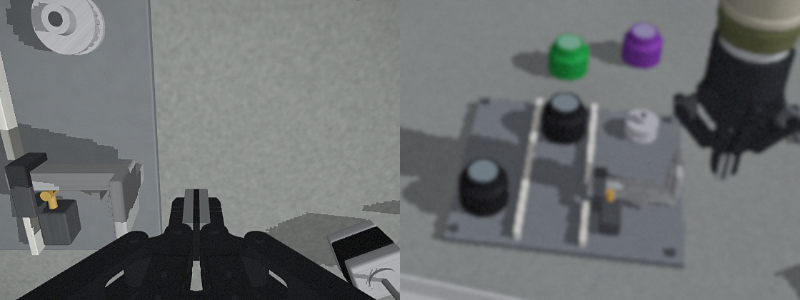

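The fingertips are next to the push plate (wrist view, 120,190), but the gripper knuckles stick out along the jaw axis. I'll turn 90° so the narrow side of the fingers does the pushing.

arm_command:
  targets:
    - [[0,0,0],-10.5]
    - [[0,0,0],-21]
    - [[0,0,0],-31.5]
    - [[0,0,0],-42]
    - [[0,0,0],-52.5]
    - [[0,0,0],-63]
    - [[0,0,0],-73.5]
    - [[0,0,0],-84]

```text
t: 3.88
tcp_pos: [0.6158, 0.2224, 0.0876]
tool_rot: [-3.123, -0.341, -0.003]
ft_force: [-0.6, -0.4, 0.0]
finger_gap: -0.0001
```

arm_command:
  targets:
    - [[0,0,-0.008],-6]
    - [[0.0005,-0.012,-0.016],-6]
    - [[0.002,-0.024,-0.016],-6]
    - [[0.002,-0.026,-0.016],-6]
    - [[0.0025,-0.028,-0.016],-6]

```text
t: 4.5
tcp_pos: [0.618, 0.1937, 0.0707]
tool_rot: [-3.136, -0.186, -0.001]
ft_force: [-0.1, 0.2, -0.0]
finger_gap: -0.0001
```

arm_command:
  targets:
    - [[0.0005,-0.004,0],0]
    - [[0.001,-0.008,0],0]
    - [[0.0014,-0.012,0],0]
    - [[0.0014,-0.012,0],0]

```text
t: 5.0
tcp_pos: [0.6194, 0.1825, 0.0707]
tool_rot: [-3.135, -0.187, -0.002]
ft_force: [0.4, 4.0, 2.2]
finger_gap: -0.0003
```

arm_command:
  targets:
    - [[0.0012,-0.01,0],0]
    - [[0.0024,-0.02,0],0]
    - [[0.0036,-0.03,0],0]
    - [[0.0048,-0.04,0],0]
    - [[0.006,-0.05,0],0]
    - [[0.0066,-0.055,0],0]
    - [[0.007,-0.058,0],0]
    - [[0.007,-0.058,0],0]

```text
t: 6.0
tcp_pos: [0.626, 0.1275, 0.0708]
tool_rot: [-3.129, -0.19, -0.002]
ft_force: [-1.5, 14.6, 3.5]
finger_gap: 0.0001
```

Run:
```python
from h import *
im,d=manip.read_camera('top');im2,d2=manip.read_camera('scene')
a=cv2.resize(im[130:240,190:310,::-1],(560,513));b=cv2.resize(im2[190:320,240:400,::-1],(632,513))
cv2.imwrite('pics/p2.png',cv2.resize(np.hstack([a,b]),(800,344)))
```

```text
(no output)
```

View pics/p2.png

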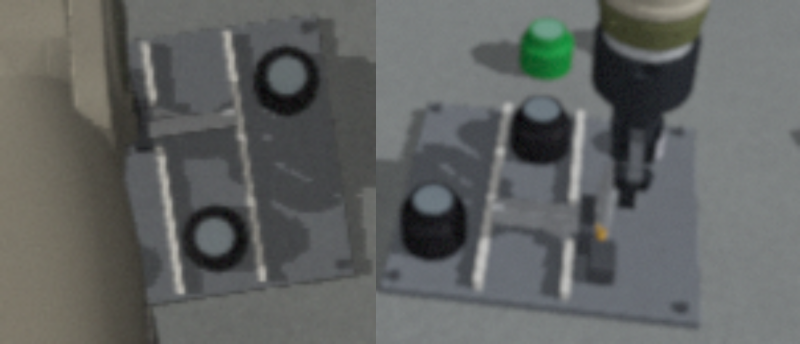

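The blade reaches across nearly to the -y rail (left panel 235,115). I'll press a little further onto the stop.

arm_command:
  targets:
    - [[0.0003,-0.003,0],0]
    - [[0.0006,-0.005,0],0]
    - [[0.0006,-0.005,0],0]

```text
t: 6.48
tcp_pos: [0.626, 0.1272, 0.071]
tool_rot: [-3.121, -0.195, -0.002]
ft_force: [-2.1, 28.9, 4.3]
finger_gap: 0.0001
```

It's on the stop: the force rises with no motion. Now I'll back off and rise.

arm_command:
  targets:
    - [[-0.0012,0.01,0],0]
    - [[-0.0036,0.03,0],0]
    - [[-0.006,0.055,0],0]
    - [[-0.008,0.07,0],0]
    - [[-0.008,0.07,0.03],0]
    - [[-0.008,0.07,0.08],0]
    - [[-0.008,0.07,0.11],0]
    - [[-0.008,0.07,0.11],0]

```text
t: 7.48
tcp_pos: [0.6204, 0.189, 0.1835]
tool_rot: [3.135, 0.185, 0.009]
ft_force: [0.1, -0.7, -0.1]
finger_gap: 0.0001
```

Run:
```python
from h import *
im,d=manip.read_camera('top');im2,d2=manip.read_camera('scene')
a=cv2.resize(im[130:240,190:310,::-1],(560,513));b=cv2.resize(im2[190:320,240:400,::-1],(632,513))
cv2.imwrite('pics/p3.png',cv2.resize(np.hstack([a,b]),(800,344)))
s=manip.observe();print(s['t'],s['tcp_pos'],s['ft_force'])
```

```text
7.575 [0.61848138 0.18876603 0.17983822] [-1.18556646 -0.34048544 -0.21846729]
```

View pics/p3.png

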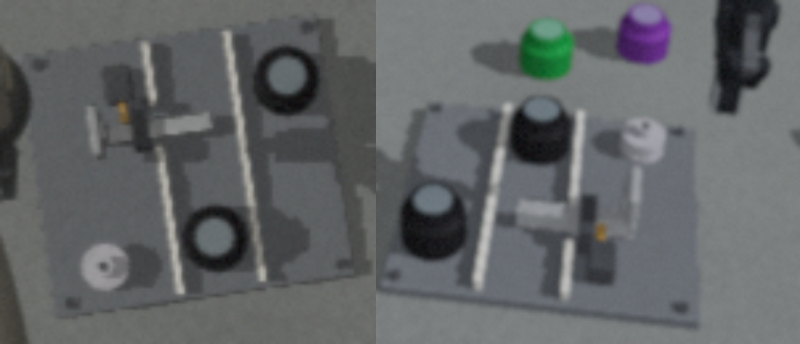

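The slide is latched: the blade tip is past the centre line (left panel 210,122), and the housing (214,238) has not moved. Next I'll go behind the housing with the jaws across the lane and partly open, which makes a centring V.

arm_command:
  targets:
    - [[-0.02,-0.022,0.01],10.5]
    - [[-0.045,-0.05,0.02],21]
    - [[-0.07,-0.078,0.02],31.5]
    - [[-0.095,-0.106,0.02],42]
    - [[-0.12,-0.134,0.02],52.5]
    - [[-0.142,-0.16,0.02],63]
    - [[-0.142,-0.16,0.02],73.5]
    - [[-0.142,-0.16,0.02],84]
  gripper: 0.3

```text
t: 8.57
tcp_pos: [0.4752, 0.0286, 0.1986]
tool_rot: [-2.199, -2.24, 0.004]
ft_force: [0.3, -0.0, -0.2]
finger_gap: 0.0257
```

arm_command:
  targets:
    - [[0,0,-0.02],6]
    - [[0,0,-0.05],6]
    - [[0,0,-0.07],6]
    - [[0,0,-0.08],6]
    - [[0,0,-0.08],6]

```text
t: 9.2
tcp_pos: [0.4756, 0.0292, 0.1191]
tool_rot: [-2.084, -2.347, 0.003]
ft_force: [0.0, -0.8, 0.9]
finger_gap: 0.0258
```

Run:
```python
from h import *
s=manip.observe()
im,d=manip.read_camera('wrist')
T=R.from_rotvec(s['tool_rot']).as_matrix();c=manip.get_calibration('wrist');H=np.array(c['hand_eye'])
print(s['t'],s['tcp_pos'],s['finger_gap'],T[:,0])
v,u=np.nonzero(d>0);z=d[v,u];p=np.stack([(u-c['cx'])/c['fx']*z,(v-c['cy'])/c['fy']*z,z],-1)
W=(p@H[:3,:3].T+H[:3,3])@T.T+s['tcp_pos']
th=np.radians(6.8);Rm=np.array([[np.cos(th),-np.sin(th)],[np.sin(th),np.cos(th)]])
N=(W[:,:2]-[.605,.0445])@Rm
k=(abs(N[:,1])<.05)&(N[:,0]>-.105)&(N[:,0]<0.01)&(W[:,2]>.034)&(W[:,2]<.07)
print('housing nest',np.percentile(N[k],[2,50,98],axis=0).round(4),k.sum())
for lo,hi in((-.045,-.025),(.025,.045)):
    for x in(-.1,-.08,-.06,-.04):
        k=(N[:,1]>lo)&(N[:,1]<hi)&(abs(N[:,0]-x)<.01)&(abs(W[:,2]-.024)<.004);print(x,k.sum(),N[k].mean(0) if k.any() else '')
cv2.imwrite('pics/w4.png',im[:,:,::-1])
```

```text
9.2 [0.4755627  0.02918747 0.1190935 ] 0.025826315764804358 [-1.18241384e-01  9.92984745e-01  5.21351364e-04]
housing nest [[-0.0895 -0.0185]
 [-0.0741  0.0012]
 [-0.0478  0.0183]] 4595
-0.1 56 [-0.1009065  -0.03135165]
-0.08 0 
-0.06 0 
-0.04 0 
-0.1 137 [-0.09964029  0.0372513 ]
-0.08 0 
-0.06 0 
-0.04 0
```

View pics/w4.png

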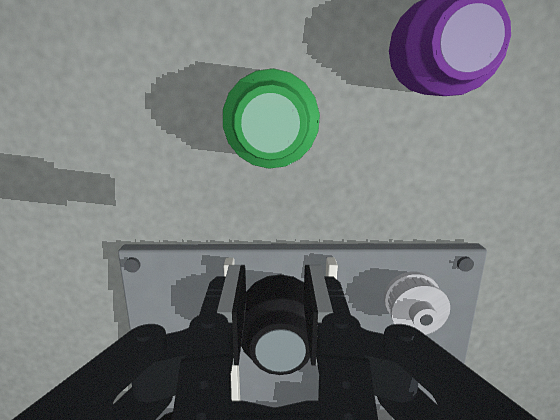

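The housing is centred between the fingers (px 280,350) at about nest (-63, 1). The green look-alike (270,118) is clear behind. Now I'll descend and push.

arm_command:
  targets:
    - [[0,0,-0.025],0]
    - [[0,0,-0.05],0]
    - [[0,0,-0.065],0]
    - [[0,0,-0.068],0]
    - [[0,0,-0.068],0]

```text
t: 9.88
tcp_pos: [0.4773, 0.0291, 0.053]
tool_rot: [2.085, 2.349, 0.001]
ft_force: [0.4, 0.3, -0.1]
finger_gap: 0.0256
```

arm_command:
  targets:
    - [[0.0099,0.0012,0],0]
    - [[0.0199,0.0024,0],0]
    - [[0.03,0.0036,0],0]
    - [[0.038,0.0045,0],0]
    - [[0.046,0.0055,0],0]
    - [[0.054,0.0064,0],0]
    - [[0.062,0.0074,0],0]
    - [[0.07,0.0083,0],0]

```text
t: 10.88
tcp_pos: [0.547, 0.0377, 0.0522]
tool_rot: [-2.085, -2.349, 0.0]
ft_force: [-1.2, 1.6, 0.4]
finger_gap: 0.0256
```

```bash
cat > look.py <<'E'
from h import *
import sys
s=manip.observe();im,d=manip.read_camera('top');im2,d2=manip.read_camera('scene')
a=cv2.resize(im[130:240,190:310,::-1],(560,513));b=cv2.resize(im2[190:320,240:400,::-1],(632,513))
cv2.imwrite(sys.argv[1],cv2.resize(np.hstack([a,b]),(800,344)))
th=np.radians(6.8);Rm=np.array([[np.cos(th),-np.sin(th)],[np.sin(th),np.cos(th)]])
print(s['t'],s['ft_force'],'tcp nest',(s['tcp_pos'][:2]-[.605,.0445])@Rm)
for n,dd in(('top',d),('scene',d2)):
    v,u=np.nonzero(dd>0);W=world(n,u,v,dd[v,u]);N=(W[:,:2]-[.605,.0445])@Rm
    k=(abs(N[:,1])<.031)&(abs(N[:,0]+.02)<.08)&(W[:,2]>.05)&(W[:,2]<.062)
    print(n,k.sum(),np.percentile(N[k],[2,50,98],axis=0).round(4) if k.any() else '')
E
python3 look.py pics/p5.png
```

```text
10.875 [-1.17155869  1.62983339  0.43949826] tcp nest [-5.84170929e-02  9.57145299e-05]
top 0 
scene 251 [[-0.0512 -0.024 ]
 [-0.0207 -0.0007]
 [-0.0023  0.0225]]
```

View pics/p5.png

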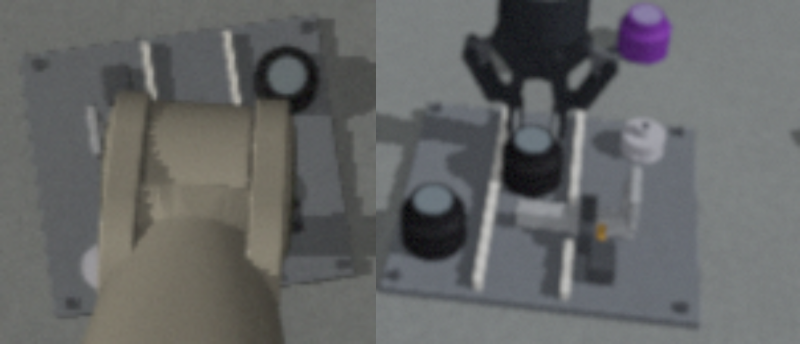

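The housing is riding upright ahead of the fingers (right panel 532,160), with about 18 mm to go to the blade. I'll go slower from here.

arm_command:
  targets:
    - [[0.004,0.0005,0],0]
    - [[0.008,0.001,0],0]
    - [[0.011,0.0013,0],0]
    - [[0.013,0.0015,0],0]
    - [[0.013,0.0015,0],0]

```text
t: 11.6
tcp_pos: [0.5599, 0.039, 0.0524]
tool_rot: [2.086, 2.349, 0.001]
ft_force: [-0.2, 0.4, -0.3]
finger_gap: 0.0257
```

arm_command:
  targets:
    - [[0.001,0.0001,0],0]
    - [[0.002,0.0002,0],0]
    - [[0.002,0.0002,0],0]

```text
t: 11.98
tcp_pos: [0.5617, 0.0392, 0.0523]
tool_rot: [-2.086, -2.349, -0.0]
ft_force: [-0.9, 0.3, 0.6]
finger_gap: 0.0255
```

```bash
python3 look.py pics/p6.png
```

```text
11.975 [-0.91786964  0.30963419  0.56567485] tcp nest [-0.04362508 -0.00012953]
top 0 
scene 257 [[-0.0378 -0.0247]
 [-0.0074 -0.0007]
 [ 0.0115  0.021 ]]
```

View pics/p6.png

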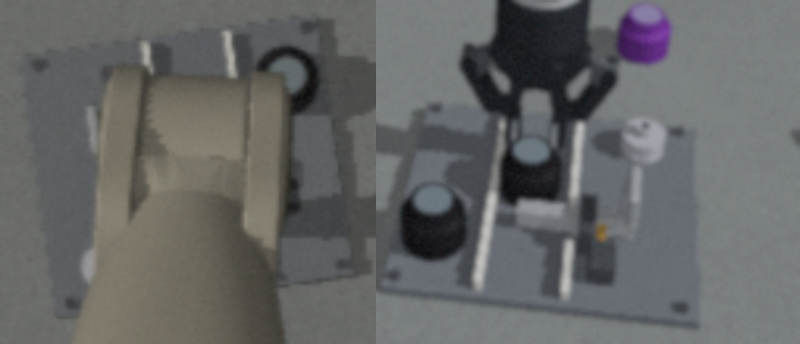

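arm_command:
  targets:
    - [[0.001,0.0001,0],0]
    - [[0.002,0.0002,0],0]
    - [[0.003,0.0004,0],0]
    - [[0.003,0.0004,0],0]

```text
t: 12.58
tcp_pos: [0.5649, 0.0396, 0.0523]
tool_rot: [2.086, 2.349, 0.0]
ft_force: [-0.7, 0.2, -0.3]
finger_gap: 0.0259
```

arm_command:
  targets:
    - [[0.0005,0.0001,0],0]
    - [[0.001,0.0001,0],0]
    - [[0.001,0.0001,0],0]

```text
t: 12.95
tcp_pos: [0.5657, 0.0397, 0.0523]
tool_rot: [-2.086, -2.349, -0.0]
ft_force: [-0.2, -0.5, -0.3]
finger_gap: 0.0258
```

arm_command:
  targets:
    - [[0.0005,0.0001,0],0]
    - [[0.001,0.0001,0],0]
    - [[0.001,0.0001,0],0]

```text
t: 13.32
tcp_pos: [0.5667, 0.0398, 0.0523]
tool_rot: [-2.086, -2.349, -0.0]
ft_force: [-1.1, 0.5, 0.5]
finger_gap: 0.0258
```

arm_command:
  targets:
    - [[0.0005,0.0001,0],0]
    - [[0.001,0.0001,0],0]
    - [[0.001,0.0001,0],0]

```text
t: 13.7
tcp_pos: [0.5677, 0.0399, 0.0523]
tool_rot: [-2.086, -2.349, -0.0]
ft_force: [-1.7, 0.4, 0.5]
finger_gap: 0.0257
```

```bash
python3 look.py pics/p7.png
```

```text
13.7 [-1.67811521  0.38780628  0.45432472] tcp nest [-0.03756015 -0.00013339]
top 0 
scene 263 [[-0.0316 -0.0242]
 [-0.0012 -0.0007]
 [ 0.0174  0.0215]]
```

arm_command:
  targets:
    - [[0.0005,0.0001,0],0]
    - [[0.001,0.0001,0],0]
    - [[0.001,0.0001,0],0]

```text
t: 14.18
tcp_pos: [0.5687, 0.04, 0.0523]
tool_rot: [-2.086, -2.349, -0.0]
ft_force: [-1.1, 0.1, 0.2]
finger_gap: 0.0257
```

```bash
python3 look.py pics/p8.png
```

```text
14.175 [-1.07179953  0.14577152  0.21860273] tcp nest [-0.03659586 -0.00013871]
top 0 
scene 257 [[-0.0311 -0.024 ]
 [-0.0005 -0.0016]
 [ 0.0181  0.0215]]
```

View pics/p8.png

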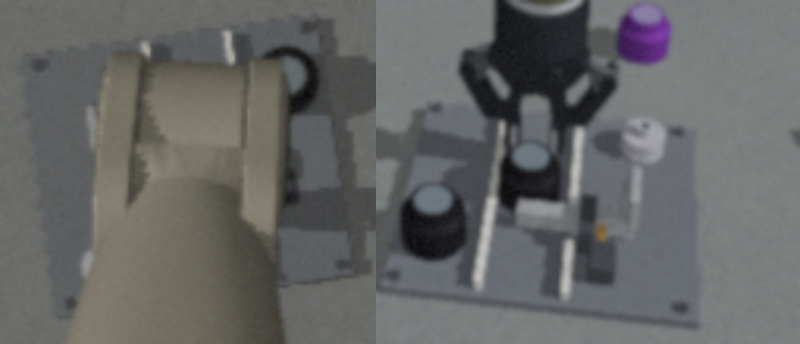

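arm_command:
  targets:
    - [[0.0005,0.0001,0],0]
    - [[0.001,0.0001,0],0]
    - [[0.001,0.0001,0],0]

```text
t: 14.65
tcp_pos: [0.5697, 0.0401, 0.0523]
tool_rot: [-2.086, -2.349, -0.0]
ft_force: [-1.5, 0.3, 1.0]
finger_gap: 0.0257
```

arm_command:
  targets:
    - [[0.0005,0.0001,0],0]
    - [[0.001,0.0001,0],0]
    - [[0.001,0.0001,0],0]

```text
t: 15.02
tcp_pos: [0.5707, 0.0402, 0.0523]
tool_rot: [-2.086, -2.349, -0.0]
ft_force: [-1.0, 1.2, 0.0]
finger_gap: 0.0258
```

arm_command:
  targets:
    - [[0.0005,0.0001,0],0]
    - [[0.001,0.0001,0],0]
    - [[0.001,0.0001,0],0]

```text
t: 15.4
tcp_pos: [0.571, 0.0403, 0.0522]
tool_rot: [-2.085, -2.348, 0.001]
ft_force: [-5.1, 0.8, 2.9]
finger_gap: 0.0257
```

arm_command:
  targets:
    - [[0.0005,0.0001,0],0]
    - [[0.001,0.0001,0],0]
    - [[0.001,0.0001,0],0]

```text
t: 15.78
tcp_pos: [0.5711, 0.0403, 0.0522]
tool_rot: [-2.084, -2.348, 0.003]
ft_force: [-7.4, -0.1, 4.6]
finger_gap: 0.0255
```

```bash
python3 look.py pics/p9.png
python3 - <<'E'
import cv2
from h import *
im,d=manip.read_camera('scene')
cv2.imwrite('pics/p10.png',cv2.resize(im[225:295,270:350,::-1],None,fx=7,fy=7,interpolation=cv2.INTER_CUBIC))
E
```

```text
15.775 [-7.37309088 -0.1212652   4.62635745] tcp nest [-0.03417075 -0.00012244]
top 0 
scene 254 [[-0.0275 -0.0234]
 [ 0.0018 -0.0011]
 [ 0.021   0.0218]]
```

View pics/p10.png

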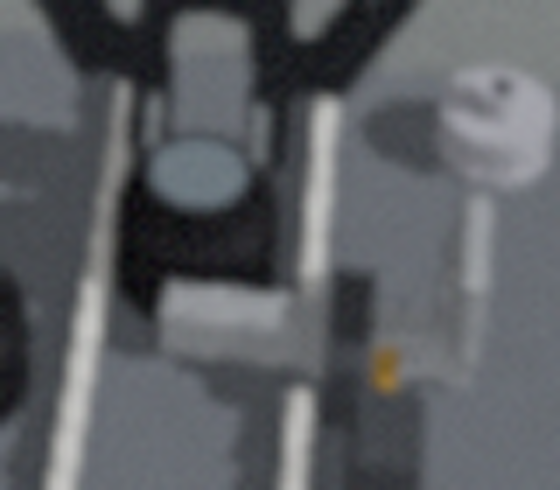

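The force jumped at contact and the TCP stalled, so the housing is against the blade and upright in the picture. Now I'll back straight off, then rise.

arm_command:
  targets:
    - [[-0.004,-0.0005,0],0]
    - [[-0.012,-0.0014,0],0]
    - [[-0.025,-0.003,0],0]
    - [[-0.045,-0.0054,0],0]
    - [[-0.06,-0.0071,0],0]
    - [[-0.06,-0.0071,0.05],0]
    - [[-0.06,-0.0071,0.1],0]
    - [[-0.06,-0.0071,0.15],0]

```text
t: 16.92
tcp_pos: [0.5118, 0.0332, 0.2038]
tool_rot: [2.086, 2.349, 0.0]
ft_force: [0.9, -0.4, 0.3]
finger_gap: 0.0255
```

arm_command:
  targets:
    - [[-0.04,0.04,0.02],0]
    - [[-0.06,0.1,0.02],0]
    - [[-0.08,0.16,0.02],0]
    - [[-0.1,0.22,0.02],0]
    - [[-0.12,0.28,0.02],0]
    - [[-0.12,0.28,0.02],0]

```text
t: 17.68
tcp_pos: [0.3905, 0.3163, 0.2223]
tool_rot: [-2.078, -2.356, -0.001]
ft_force: [-0.4, 0.3, -0.7]
finger_gap: 0.0256
```

```bash
python3 look.py pics/p11.png
```

```text
17.675 [-0.37372511  0.33655694 -0.71048764] tcp nest [-0.18084572  0.29524971]
top 184 [[-0.0196 -0.0212]
 [-0.0024 -0.0039]
 [ 0.0145  0.0134]]
scene 212 [[-0.0166 -0.0185]
 [ 0.0058 -0.0007]
 [ 0.0206  0.0172]]
```

View pics/p11.png

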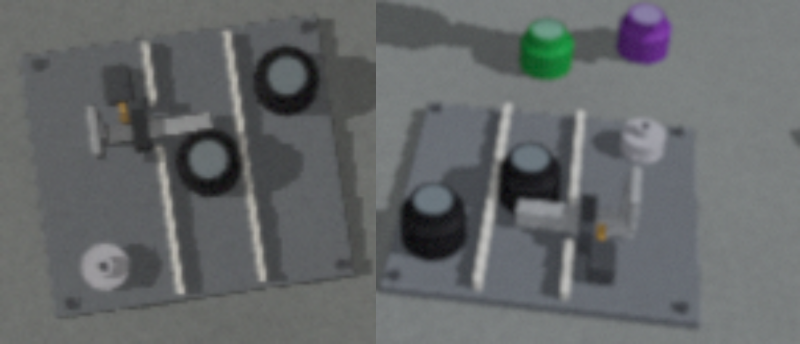

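The housing is upright against the blade (left panel 209,160) at about nest (-2.5, -3) mm. The slide is still latched and the other parts on the nest are where they stood.

```bash
python3 -c "
from station import manip
print(manip.close_job())"
```

```text
the job is handed in; nothing more can be done
None
```

The slide is latched across the lane, the black housing stands upright against the blade, and I handed the job in at about 17.7 s of the 48 s allowed. `close_job` gives no verdict, so the checks below are my own.

- **Slide:** I pushed it in with the shut fingertips until the force rose to 29 N with no further motion, so it was on its stop. After I backed off, pictures showed it latched with the blade past the centre line, and it stayed there to the end. I judged the latch position from pictures and did not measure the travel.
- **Housing:** I pushed it along with the fingers partly open until the force jumped to about 7 N and the arm stalled at the blade, then backed off and moved clear. The last top picture puts it at about nest x -2.5 mm, y -3 mm.
- **Disagreement:** The scene camera read the housing's x 4 to 8 mm further downstream. I trusted the top camera, because the stall showed the housing against the blade and the scene camera's view is oblique.
- **Other parts:** The spare, the pulley and the green and purple look-alikes looked unmoved in the last pictures. The motor, bearing, big pulley, driver and bin were outside those crops, so I did not recheck them; the arm showed no unexpected contact.

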